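Check the stop of a vial crimper's lever

ROBOT

A 6-joint arm with a two-finger parallel gripper is mounted at the origin on the work surface. World frame = base frame: x ahead of the robot, y to its left, z up, the work surface at z = 0. Lengths are in m, angles in rad, forces in N, time in s.
With the tool pointing down it reaches from about 0.25 to 0.775 m from the base axis. Payload 8.9 kg.
Tool frame: the origin (TCP) lies at the very end of the fingers, on their centre line; the grasp point (between the pads) lies 19 mm behind it; y points along the fingers, x is the direction in which the jaws open and shut, and the axes are right-handed (so a half turn about y gives the same grasp; the last joint's range is limited). The gripper opens to 85 mm and grips with 20 to 120 N. Pads are 22 mm wide; open, the fingers measure 114 mm over their backs; the gripper's body (76 mm by 85 mm) begins 54 mm behind the grasp point. The pads swing forward as they close: fully open they stand 13 mm farther back than shut.
Start: joints at [-1.45, 0.291, -0.153, 1.127, 0, 1.431], TCP at [0.135, -0.507, 0.231] pointing down, gripper open.
Joint ranges: [-2.52, 2.52], [-0.91, 1.74], [-1.3, 1.37], [-1.96, 2.02], [-1.52, 1.47], [-3.14, 3.14]. Speed limits (rad/s): [2.22, 2.22, 2.79, 3.14, 3.14, 3.14].

INTERFACE

Orientations are given as a unit quaternion [x, y, z, w].
In Python, from plant import manip gives the robot as it stands. The module is installed in compiled form; this text tells all that it offers.
- The arm moves only by the shell command python3 -m pendant 'ROWS' [FORCE]. ROWS is JSON, a list of rows, each an object of numbers: "rx", "ry", "rz": the turn, a rotation vector about the tool's x, y, z in rad; "x", "y", "z": the shift along the tool's x, y, z in m; "hand": the gripper's target within -1 to 1 (shut at 1, half-way at 0, fully open at -1). In form: [{"rx": .., "ry": .., "rz": .., "x": .., "y": .., "z": .., "hand": ..}, ...]. A call has exactly 5 rows; each row shifts and turns the pose as measured when the row begins, along the tool's axes as they then stand; what a row does not reach is not made up. A row lasts 1/10 s, in which the tool goes at most 50 mm and 8.59 degrees, less where a joint would pass 70% of its speed; a pose out of reach is approached as far as the arm can. A call is refused whole if a number of a shift passes 0.05 or a number of a turn 0.15, either way. A call with a gripper value outside its range is refused whole. The fingers move at their own pace and stop on an object; FORCE is the grip in N (left out, the last holds). Time passes only in rows, so rows that do not move let the fingers close, or fill a call up. It gives the time, the measured TCP pose, the force and the opening at its end, in the units of the state.
- manip.state(): the state, without advancing time (a new reading comes with each control period).
- manip.grab_frame(name): name is "side" or "top" or "wrist"; returns a dict with "frame" (420x560x3 uint8, blue, green, red), "K" (3x3 intrinsics, pixels), "camera_from_world" (4x4, takes a point from world to camera coordinates); the wrist camera has in their place "T_tool_cam" (4x4, takes a point from camera to tool coordinates, whose origin is the TCP and whose axes are the tool frame's). Camera axes: x right, y up, looking along -z (the intrinsics and any distortion apply to the point x, -y, -z); pixel columns grow to the right and rows downward; lengths in m; the calibration is good to about 2 mm. A picture is of the moment at which its call begins: read the wrist's pose just before it. There is no depth.
- manip.hand_in(): hands the job in, once; it reports no verdict.
The state is a dict: "time_s": time; "qpos": joint angles; "dq": joint speeds; "tau": joint torques, N m; "position": TCP position; "orientation": TCP orientation; "force": force on the tool from outside, world axes, zero at the start; "torque": the same for the moment, N m; "finger_gap": finger opening in m.
Only numpy, scipy, OpenCV 4.12 (cv2) and the standard library are available. Lean on these libraries where they do the work, as an engineer would, in place of code of your own. Each camera call takes 0.05 s, during which the arm holds its last target. There are 200 camera calls.

TASK

Check the stop of the large vial crimper, the one with the fat head and blue grips: with the backs of the fingers press its lever in towards the fixed handle until it comes up firmly on its stop screw, and hold it there for two seconds so the gap that is left can be seen. Then let the lever back out slowly with the fingers still on it, never letting it snap, and move away once it rests fully open. Press only on the lever's outer side and do not force it: keep the fingers off the fixed handle and pinch nothing, leave the small grey crimper's lever alone, and leave the vials and other things where they are.

Things in the scene. Friction and masses are not known exactly. Their poses are not given: they have to be found in the camera images.
- stand20: Grey bench stand, fixed, carrying the large crimper on its side. Base plate 130 x 170 x 12 mm; origin under its centre, on the bench, z up. The tool lies level, its middle 100 mm above the bench, nothing above 130 mm: steel head (33 mm) along x at y = +50 mm; fixed handle along -y at x = 0; lever on the handle's -x side, pressed towards +x. The bench is clear 70 mm in front of the lever.
- handle20: The large crimper's fixed handle (the bar), fixed to the stand; same origin and axes as stand20. Its blue grip is 16 mm wide in x, 24 mm high, centred on x = 0, z = 100 mm, from y = -61 to -157 mm; its face towards the lever is at x = -8 mm.
- lever20 (a joint): Swing of the large crimper's lever about an upright pin, rad: 0 fully open (held by a spring), growing as it is pressed in; it would meet the fixed handle at 0.40, but the stop screw halts it somewhere from 0.13 to 0.27. At the pad point the spring resists with 4 N at 0, 5 to 7 N on reaching the stop; a firm press on the stop is 13 to 18 N in all, over 40 N is forcing. Let go, it snaps out.
- lever20_pad (a point): Pad point, moving with the lever: middle of the outer face of its blue grip, 120 mm from the pivot pin, 100 mm above the bench. x axis: square to the lever, pointing into it, the way to press; -y axis: along the lever to its free end; z up. The grip is 16 mm thick in x and 24 mm high, and runs 58 mm to the pivot side and 46 mm to the free end from here.
- lever20_pivot (a point): The lever's pivot pin (upright axis) on the large crimper, 100 mm above the bench, with axes like those of lever20_pad.
- stop20: The large crimper's stop screw (6 mm steel screw, lock nut on the handle, dark hexagon head behind it). Origin at its tip, which faces the lever's arm 55 mm from the pivot along the handle; x axis runs along the screw away from the lever. How far it sticks out of the handle differs from day to day.
- stand11: The same kind of stand with the small crimper: thin head (23 mm across), dark grey grips. Same size, origin, axes and layout as stand20. It is not to be worked.
- lever11 (a joint): Swing of the small crimper's lever, rad, as lever20; must stay at 0.
- vial_a: Capped glass vial, 23 mm diameter, 75 mm tall, standing behind the large crimper's handle. Origin at the centre of its underside.
- vial_b: The same, behind the small crimper's handle.
- hex_key: L-shaped dark steel hexagon key, 70 x 24 mm, 4 mm thick, lying on the large crimper's base plate. Origin at the middle of its long arm, underneath.
- cap_tub: Round white tub of aluminium caps, 68 mm diameter, 45 mm tall, behind the small crimper. Origin at the centre of its underside.
- well_plate: Black 96-well plate, 86 x 128 x 14 mm, far middle of the bench. Origin at the centre of its underside.
- reservoir: Clear open reagent trough, 95 x 138 x 28 mm, on the left. Origin at the centre of its underside.
- tip_box: Blue pipette tip box, 85 x 120 x 65 mm, on the right. Origin at the centre of its underside.

How it is judged:
On the way, in this order (a step that is already met when the one before it is completed fails the run):
1. the large crimper's lever is pressed in by the fingers and held firmly on its stop screw for a second and a half (at least 4 N between lever and screw) (contact force between stop20 and lever20 above 4 N and value of joint lever20 above 0.1 rad and contact force between the fingers and lever20 above 5 N), for 1.5 s.
2. the lever is let back out to fully open (value of joint lever20 below 0.03 rad), for 0.2 s.
At the end, for the whole second after the job is handed in: The large crimper's lever was held firmly on its stop screw for 1.5 s and is back at fully open (joint under 0.03 rad), the small crimper's lever is open too, and the vials, hex key, tub, plate, reservoir and tip box are within 20 mm of where they started (value of joint each of lever20, lever11 below 0.03 rad and distance of each of vial_a, vial_b, hex_key, cap_tub, well_plate, reservoir, tip_box from where it was at the start of the episode below 0.02 m); the robot touches nothing.
It fails at once if the lever is forced (over 40 N from the fingers) (contact force between the fingers and lever20 above 40 N).
It fails at once if the lever is let snap open (over 1.5 rad/s outwards) (velocity of joint lever20 below -1.5 rad/s).
It fails at once if the fingers press on the fixed handle (contact force between the fingers and handle20 above 1 N).
It fails at once if the lever is pinched or hooked instead of pressed from its outer side (contact force between the fingers and lever20 above 0.5 N and x of the grasp point in the frame of lever20_pad above 0 m).
It fails at once if the small crimper's lever is moved, or a vial, the hex key, tub, plate, reservoir or tip box is moved more than 20 mm (value of joint lever11 above 0.04 rad or distance of any of vial_a, vial_b, hex_key, cap_tub, well_plate, reservoir, tip_box from where it was at the start of the episode above 0.02 m).
It also fails if it takes over 54 s, if anything falls off the work surface, if the arm or the gripper's body presses on something with over 40 N, if the wrist force passes 120 N, or if a joint passes its speed limit or range.

## Working session

There is one attempt and no reset: what is moved stays moved. The work goes in short steps, Python scripts to look and compute and a shell command to move; the robot and the scene stay as the last step left them, time stands still between calls to the robot, and variables do not carry over. Pictures are saved under pics/ and viewed, about 8 in all and at most 12, crops included, and the job is handed in when it is done.

```bash
mkdir -p pics
python3 - <<'E'
from plant import manip
import cv2,json,numpy as np
np.set_printoptions(precision=4,suppress=True)
s=manip.state();print({k:np.round(v,4).tolist() for k,v in s.items()})
for n in("top","side"):
    f=manip.grab_frame(n);cv2.imwrite(f"pics/{n}0.png",f["frame"]);print(n,f["K"],f["camera_from_world"],[k for k in f])
    np.savez(n+"0.npz",**{k:v for k,v in f.items()})
E
```

```text
{'time_s': 0.0, 'qpos': [-1.4503, 0.2913, -0.1541, 1.1267, 0.0, 1.4315], 'dq': [0.0004, 0.0016, -0.0011, -0.0003, 0.0012, -0.001], 'tau': [0.0004, -53.7144, 33.1368, 0.0161, -0.0002, 0.0], 'position': [0.1348, -0.5069, 0.2307], 'orientation': [-0.5602, 0.4313, -0.4307, 0.5609], 'force': [-0.3721, -0.4676, -0.1096], 'torque': [0.0189, 0.0355, 0.0675], 'finger_gap': 0.085}
top [[385.4378   0.     273.5574]
 [  0.     385.4378 210.7058]
 [  0.       0.       1.    ]] [[-0.0046 -1.      0.0067 -0.0048]
 [ 0.9721 -0.0029  0.2344 -0.6376]
 [-0.2344  0.0076  0.9721 -1.0491]
 [ 0.      0.      0.      1.    ]] ['frame', 'K', 'camera_from_world']
side [[425.8085   0.     277.2397]
 [  0.     425.8085 209.9338]
 [  0.       0.       1.    ]] [[ 0.9189 -0.3944 -0.009  -0.5967]
 [ 0.2028  0.4526  0.8684 -0.196 ]
 [-0.3384 -0.7997  0.4958 -1.222 ]
 [ 0.      0.      0.      1.    ]] ['frame', 'K', 'camera_from_world']
```

View pics/top0.png

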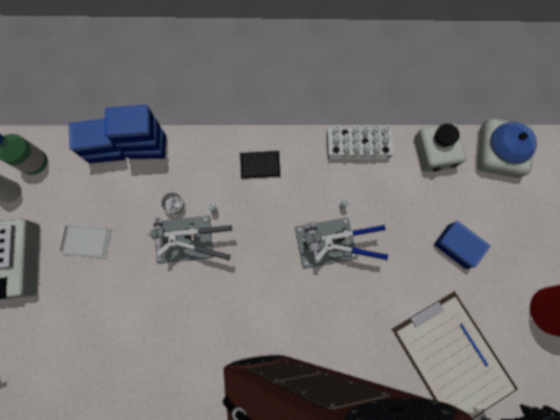

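View pics/side0.png

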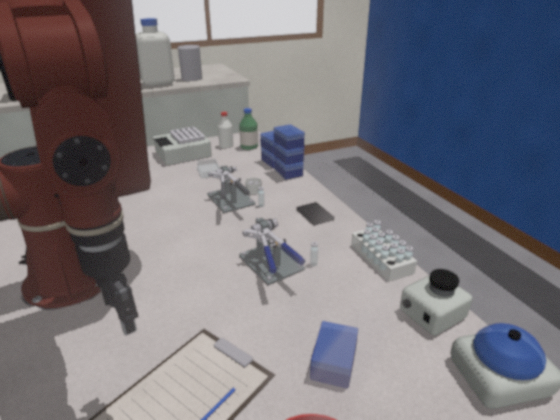

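The top view shows the large crimper: fixed handle grip at about (369,231), lever grip at about (371,253), head to the left, near (310,245). I'll measure both grips on the plane of their top faces.

```bash
cat > h.py <<'E'
import numpy as np,cv2
np.set_printoptions(precision=4,suppress=True)
def ray(K,T,px):  # world origin, dirs
    px=np.atleast_2d(px).astype(float);d=np.c_[(px[:,0]-K[0,2])/K[0,0],-(px[:,1]-K[1,2])/K[1,1],-np.ones(len(px))]
    R=T[:3,:3];return -R.T@T[:3,3],d@R
def plane(K,T,px,z):
    o,d=ray(K,T,px);return o+d*((z-o[2])/d[:,2])[:,None]
def blue(img,roi,lo=(100,110,40),hi=(130,255,255)):
    m=np.zeros(img.shape[:2],np.uint8);x0,y0,x1,y1=roi
    m[y0:y1,x0:x1]=cv2.inRange(cv2.cvtColor(img,cv2.COLOR_BGR2HSV),lo,hi)[y0:y1,x0:x1];return m
E
python3 - <<'E'
from h import *
f=np.load("top0.npz");K,T,im=f["K"],f["camera_from_world"],f["frame"]
m=blue(im,(330,210,410,280))
n,l,st,c=cv2.connectedComponentsWithStats(m)
for i in range(1,n):
    if st[i,4]<20: continue
    p=np.argwhere(l==i)[:,::-1].astype(np.float32)
    w=plane(K,T,p,.11)
    r=cv2.minAreaRect((w[:,:2]*1000).astype(np.float32))
    vx,vy,_,_=cv2.fitLine((w[:,:2]).astype(np.float32),cv2.DIST_L2,0,.01,.01).ravel()
    print(st[i],"rect",r,"line ang",np.degrees(np.arctan2(vy,vx)),cv2.boxPoints(r).tolist())
g=cv2.resize(im[195:290,285:415],None,fx=6,fy=6,interpolation=cv2.INTER_CUBIC);cv2.imwrite("pics/topc.png",g)
E
```

```text
[353 226  32   9 120] rect ((573.2835083007812, -272.7312316894531), (10.573952674865723, 88.88602447509766), 10.166692733764648) line ang -79.743286 [[560.2348022460938, -229.9192657470703], [575.9242553710938, -317.4096374511719], [586.3322143554688, -315.543212890625], [570.6427612304688, -228.05282592773438]]
[352 247  35  12 151] rect ((507.30908203125, -270.0878601074219), (94.69003295898438, 14.474488258361816), 76.4540786743164) line ang 77.893326 [[489.1838073730469, -314.42071533203125], [503.25567626953125, -317.81097412109375], [525.434326171875, -225.7550048828125], [511.36248779296875, -222.36474609375]]
```

View pics/topc.png

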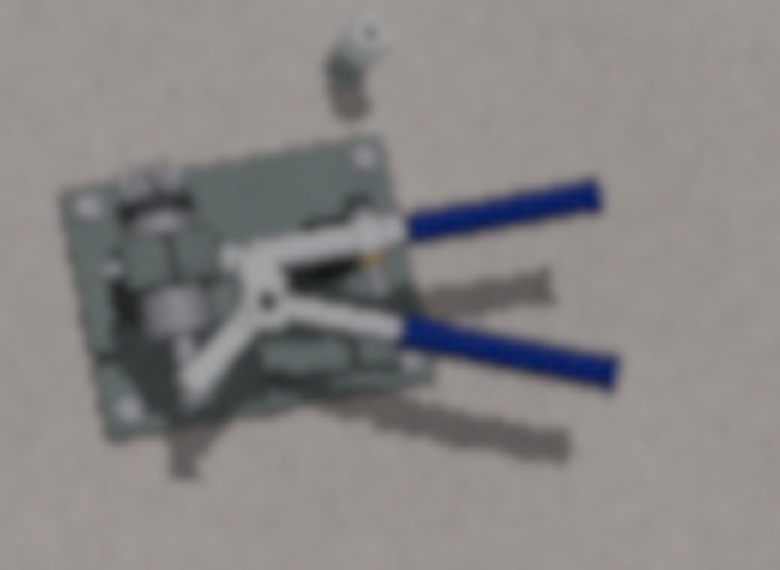

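The crop shows the pivot at crop (268,298), the lever grip from (405,328) to (615,372), and the fixed grip from (410,228) to (600,195). The lever's axis is yawed about -12.5° and the handle's about +10.2°, so the lever stands open by the stated 0.40 rad.

```bash
cat >> h.py <<'E'
from scipy.spatial.transform import Rotation as Rn
def goal(pos,q,target,jaw_yaw):
    "shift in tool axes, and turn about tool y (two choices), for a downward tool"
    R=Rn.from_quat(q).as_matrix();d=R.T@(np.array(target)-pos)
    a=R.T@np.array([np.cos(jaw_yaw),np.sin(jaw_yaw),0])
    ry=np.arctan2(-a[2],a[0]);print("tool axes cols\n",R,"\nshift",d,"|",np.linalg.norm(d),"ry",ry,(ry+np.pi+np.pi)%(2*np.pi)-np.pi)
E
python3 - <<'E'
from h import *
from plant import manip
s=manip.state();f=np.load("top0.npz");K,T,im=f["K"],f["camera_from_world"],f["frame"]
piv=plane(K,T,[[285+268/6,195+298/6]],.112)[0]
c=np.array([.508,-.270]);d=c-piv[:2]
print("pivot",piv,"dist to grip centre (expect .114)",np.linalg.norm(d),"lever yaw",np.degrees(np.arctan2(d[0],-d[1]))*1)
# side view check: project pad estimate
g=np.load("side0.npz");w=np.array([.507,-.276,.112,1]);
for n,h in(("side",g),("top",f)):
    p=h["camera_from_world"]@w;k=h["K"];print(n,k[0,2]+k[0,0]*p[0]/-p[2],k[1,2]-k[1,1]*p[1]/-p[2])
q=blue(g["frame"],(250,230,315,290));n,l,st,ce=cv2.connectedComponentsWithStats(q);print(st[1:],ce[1:])
goal(s["position"],s["orientation"],[.453,-.264,.231],np.radians(-9))
E
```

```text
pivot [ 0.5317 -0.1617  0.112 ] dist to grip centre (expect .114) 0.11088153197205096 lever yaw -12.350965610733052
side 268.4908536302357 255.9678436319138
top 371.4900882202339 253.4326974360117
[[284 244  10   9  21]
 [266 247   8  21  67]] [[287.8095 247.8095]
 [269.5522 257.4179]]
tool axes cols
 [[ 0.2569 -0.0001  0.9664]
 [-0.9664  0.0012  0.2569]
 [-0.0012 -1.      0.0002]] 
shift [-0.1531  0.      0.3699] | 0.4003624291452256 ry -1.153911787326606 1.9876808662631866
```

```bash
python3 -m pendant '[{"x":-0.0153,"z":0.037,"hand":1},{"x":-0.0153,"z":0.037,"hand":1},{"x":-0.0153,"z":0.037,"hand":1},{"x":-0.0153,"z":0.037,"hand":1},{"x":-0.0153,"z":0.037,"hand":1}]' 60
python3 -m pendant '[{"x":-0.0153,"z":0.037,"hand":1},{"x":-0.0153,"z":0.037,"hand":1},{"x":-0.0153,"z":0.037,"hand":1},{"x":-0.0153,"z":0.037,"hand":1},{"x":-0.0153,"z":0.037,"hand":1}]'
python3 -m pendant '[{"ry":-0.14,"hand":1},{"ry":-0.14,"hand":1},{"ry":-0.14,"hand":1},{"ry":-0.14,"hand":1},{"ry":-0.14,"hand":1}]'
python3 -m pendant '[{"ry":-0.14,"hand":1},{"ry":-0.14,"hand":1},{"ry":-0.14,"hand":1},{"ry":-0.14,"hand":1},{"hand":1}]'
python3 - <<'E'
from h import *
from plant import manip
s=manip.state();print(s["time_s"],s["position"],s["qpos"],s["force"],s["finger_gap"])
goal(s["position"],s["orientation"],[.453,-.264,.231],np.radians(-9))
E
```

```text
0.1 [ 0.1348 -0.507   0.2308] [-1.4503  0.2913 -0.154   1.1267  0.      1.4315] [-0.8964  0.1629  0.0132] 0.08528266254777482
tool axes cols
 [[ 0.2569 -0.0001  0.9664]
 [-0.9664  0.0012  0.2569]
 [-0.0012 -1.      0.0002]] 
shift [-0.1531  0.      0.3699] | 0.4003624291452256 ry -1.153911787326606 1.9876808662631866invalid input
invalid input
invalid input
invalid input
```

The calls were refused, so each row probably needs every key.

```bash
python3 -m pendant '[{"rx":0,"ry":0,"rz":0,"x":-0.0153,"y":0,"z":0.037,"hand":1},{"rx":0,"ry":0,"rz":0,"x":-0.0153,"y":0,"z":0.037,"hand":1},{"rx":0,"ry":0,"rz":0,"x":-0.0153,"y":0,"z":0.037,"hand":1},{"rx":0,"ry":0,"rz":0,"x":-0.0153,"y":0,"z":0.037,"hand":1},{"rx":0,"ry":0,"rz":0,"x":-0.0153,"y":0,"z":0.037,"hand":1}]' 60
python3 - <<'E'
from h import *
from plant import manip
s=manip.state();print(s["time_s"],s["position"],s["qpos"],s["force"],s["finger_gap"])
goal(s["position"],s["orientation"],[.453,-.264,.231],np.radians(-9))
E
```

```text
time_s: 0.6
position: [0.2952, -0.3842, 0.2289]
orientation: [-0.558, 0.435, -0.432, 0.559]
force: [-0.5, -1.7, 0.1]
finger_gap: 0.0124
0.6 [ 0.2952 -0.3842  0.2289] [-1.0665  0.2182 -0.2574  1.0984 -0.0002  1.824 ] [-0.4922 -1.6679  0.112 ] 0.012359462383000046
tool axes cols
 [[ 0.2484 -0.0017  0.9687]
 [-0.9686  0.0028  0.2484]
 [-0.0031 -1.     -0.001 ]] 
shift [-0.0772 -0.0021  0.1827] | 0.1983543458450477 ry -1.1626714374532925 1.9789212161365004
```

```bash
python3 -m pendant '[{"rx":0,"ry":0,"rz":0,"x":-0.0155,"y":0,"z":0.037,"hand":1},{"rx":0,"ry":0,"rz":0,"x":-0.0155,"y":0,"z":0.037,"hand":1},{"rx":0,"ry":0,"rz":0,"x":-0.0155,"y":0,"z":0.037,"hand":1},{"rx":0,"ry":0,"rz":0,"x":-0.0155,"y":0,"z":0.037,"hand":1},{"rx":0,"ry":0,"rz":0,"x":-0.015,"y":0,"z":0.035,"hand":1}]'
python3 -m pendant '[{"rx":0,"ry":-0.145,"rz":0,"x":0,"y":0,"z":0,"hand":1},{"rx":0,"ry":-0.145,"rz":0,"x":0,"y":0,"z":0,"hand":1},{"rx":0,"ry":-0.145,"rz":0,"x":0,"y":0,"z":0,"hand":1},{"rx":0,"ry":-0.145,"rz":0,"x":0,"y":0,"z":0,"hand":1},{"rx":0,"ry":-0.145,"rz":0,"x":0,"y":0,"z":0,"hand":1}]'
python3 -m pendant '[{"rx":0,"ry":-0.145,"rz":0,"x":0,"y":0,"z":0,"hand":1},{"rx":0,"ry":-0.145,"rz":0,"x":0,"y":0,"z":0,"hand":1},{"rx":0,"ry":-0.145,"rz":0,"x":0,"y":0,"z":0,"hand":1},{"rx":0,"ry":0,"rz":0,"x":0,"y":0,"z":0,"hand":1},{"rx":0,"ry":0,"rz":0,"x":0,"y":0,"z":0,"hand":1}]'
python3 - <<'E'
from h import *
from plant import manip
s=manip.state();print(s["time_s"],s["position"],s["qpos"],s["force"],s["finger_gap"])
goal(s["position"],s["orientation"],[.453,-.264,.231],np.radians(-9))
f=manip.grab_frame("wrist");cv2.imwrite("pics/w1.png",f["frame"]);np.savez("w1.npz",pos=s["position"],q=s["orientation"],**f)
print(f["T_tool_cam"],f["K"])
E
```

```text
time_s: 1.1
position: [0.4587, -0.2573, 0.228]
orientation: [-0.558, 0.435, -0.432, 0.559]
force: [0.2, -0.4, 0.2]
finger_gap: -0.0003
time_s: 1.6
position: [0.4621, -0.2517, 0.2258]
orientation: [-0.677, 0.202, -0.197, 0.68]
force: [-0.2, 0.7, -0.2]
finger_gap: -0.0001
time_s: 2.1
position: [0.4612, -0.2508, 0.2241]
orientation: [-0.703, 0.047, -0.04, 0.709]
force: [-0.6, -0.8, 0.0]
finger_gap: 0.0001
2.1 [ 0.4612 -0.2508  0.2241] [-0.639   0.3049 -0.153   1.1253  0.0025  1.0545] [-0.6377 -0.7823  0.0185] 0.00012862823935836084
tool axes cols
 [[ 0.9924 -0.0084  0.1225]
 [-0.1224  0.0094  0.9924]
 [-0.0095 -0.9999  0.0083]] 
shift [-0.0066 -0.007  -0.014 ] | 0.01698503807194983 ry 0.034302067799339926 -3.1072905857904534
[[ 1.     -0.0001 -0.0004  0.0006]
 [-0.0003  0.2968 -0.9549 -0.1436]
 [ 0.0002  0.9549  0.2968  0.0755]
 [ 0.      0.      0.      1.    ]] [[298.7727   0.     277.7643]
 [  0.     298.7727 206.8089]
 [  0.       0.       1.    ]]
```

View pics/w1.png

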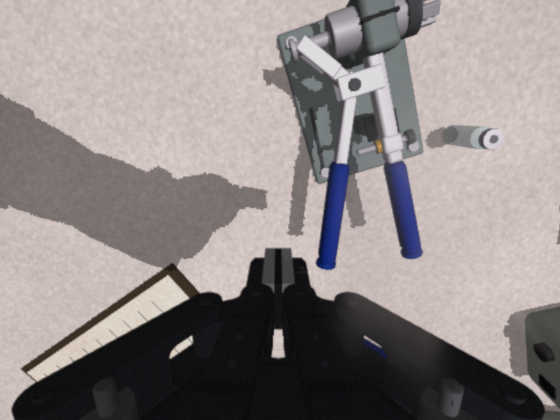

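The closed fingers show at (278,260). The lever grip runs from (340,165) to (326,265), the fixed grip from (397,165) to (412,255), the pivot is at (355,84), and the stop screw lies at about (362-385,148). I'll measure again from here.

Run:
```python
from h import *
f=np.load("w1.npz");K=f["K"];W=np.eye(4);W[:3,:3]=Rn.from_quat(f["q"]).as_matrix();W[:3,3]=f["pos"]
T=np.linalg.inv(W@f["T_tool_cam"])
pv=plane(K,T,[[355,84]],.115)[0];print("pivot",pv)
print("screw tip",plane(K,T,[[360,151]],.1)[0],"cam",np.linalg.inv(T)[:3,3])
m=blue(f["frame"],(310,140,430,275))
n,l,st,c=cv2.connectedComponentsWithStats(m)
for i in range(1,n):
    if st[i,4]<200: continue
    p=np.argwhere(l==i)[:,::-1]
    w=plane(K,T,p,.11)[:,:2];r=cv2.minAreaRect((w*1000).astype(np.float32))
    vx,vy,_,_=cv2.fitLine(w.astype(np.float32),cv2.DIST_L2,0,.01,.01).ravel()
    print(st[i],r,"yaw",np.degrees(np.arctan(-vx/vy)))
    v=np.array([vx,vy]); 
    if v[1]>0: v=-v
    if st[i,0]<370:
        x=np.array([-v[1],v[0]]);x=x if x[0]>0 else -x
        a=(w-pv[:2])@v;b=(w-pv[:2])@x;print("along",a.min(),a.max(),"across 1/99%",np.percentile(b,[1,50,99]))
        pad=w.mean(0)*0+ (np.array(r[0])/1000)+.006*v-.008*x;print("pad",pad,"x",x,"-y",v)
```

```text
pivot [ 0.5331 -0.16    0.115 ]
screw tip [ 0.5385 -0.2148  0.1   ] cam [ 0.4722 -0.1773  0.3683]
[ 317  162   32  107 1819] ((508.0592956542969, -271.0269470214844), (101.78807830810547, 16.846567153930664), 78.27220153808594) yaw -11.655743
along 0.06286664192445642 0.16465994185343227 across 1/99% [-0.0096 -0.0019  0.0059]
pad [ 0.499  -0.2753] x [ 0.9794 -0.202 ] -y [-0.202  -0.9794]
[ 391  163   31   95 1411] ((573.4786376953125, -273.9225158691406), (15.804853439331055, 92.9697036743164), 10.141374588012695) yaw 9.7235565
```

```bash
python3 -m pendant '[{"rx":0,"ry":0,"rz":0,"x":0.001,"y":0.01,"z":-0.0095,"hand":1},{"rx":0,"ry":0,"rz":0,"x":0.001,"y":0.025,"z":-0.0095,"hand":1},{"rx":0,"ry":0,"rz":0,"x":0.001,"y":0.035,"z":0,"hand":1},{"rx":0,"ry":0,"rz":0,"x":0.001,"y":0.035,"z":0,"hand":1},{"rx":0,"ry":0,"rz":0,"x":0,"y":0.02,"z":0,"hand":1}]'
python3 - <<'E'
from h import *
from plant import manip
s=manip.state();print(s["force"])
goal(s["position"],s["orientation"],[.469,-.27,.083],np.radians(-7))
goal(s["position"],s["orientation"],[.485,-.272,.083],np.radians(-7))
E
```

```text
time_s: 2.65
position: [0.4637, -0.274, 0.0955]
orientation: [-0.704, 0.049, -0.047, 0.707]
force: [-0.1, -0.1, 0.2]
finger_gap: 0.0003
[-0.1395 -0.1182  0.1686]
tool axes cols
 [[ 0.9909 -0.0027  0.1344]
 [-0.1343  0.0041  0.9909]
 [-0.0033 -1.      0.0037]] 
shift [0.0048 0.0125 0.0046] | 0.014108770029739972 ry -0.012590429245004022 3.1290022243447897
tool axes cols
 [[ 0.9909 -0.0027  0.1344]
 [-0.1343  0.0041  0.9909]
 [-0.0033 -1.      0.0037]] 
shift [0.0209 0.0124 0.0048] | 0.024754553739273433 ry -0.012590429245004022 3.1290022243447897
```

```bash
python3 -m pendant '[{"rx":0,"ry":0,"rz":0,"x":0,"y":0.012,"z":0.003,"hand":1},{"rx":0,"ry":0,"rz":0,"x":0.005,"y":0,"z":0.002,"hand":1},{"rx":0,"ry":0,"rz":0,"x":0.005,"y":0,"z":0,"hand":1},{"rx":0,"ry":0,"rz":0,"x":0.003,"y":0,"z":0,"hand":1},{"rx":0,"ry":0,"rz":0,"x":0,"y":0,"z":0,"hand":1}]'
python3 -m pendant '[{"rx":0,"ry":0,"rz":0,"x":0.001,"y":0,"z":0,"hand":1},{"rx":0,"ry":0,"rz":0,"x":0.001,"y":0,"z":0,"hand":1},{"rx":0,"ry":0,"rz":0,"x":0.001,"y":0,"z":0,"hand":1},{"rx":0,"ry":0,"rz":0,"x":0.001,"y":0,"z":0,"hand":1},{"rx":0,"ry":0,"rz":0,"x":0.001,"y":0,"z":0,"hand":1}]'
```

```text
time_s: 3.15
position: [0.4764, -0.2717, 0.0791]
orientation: [-0.703, 0.053, -0.048, 0.707]
force: [0.4, -0.2, 0.4]
finger_gap: 0.0
time_s: 3.65
position: [0.4828, -0.2734, 0.0809]
orientation: [-0.704, 0.052, -0.049, 0.707]
force: [0.5, -0.4, -1.2]
finger_gap: -0.0002
```

```bash
python3 -m pendant '[{"rx":0,"ry":0,"rz":0,"x":0.001,"y":0,"z":0,"hand":1},{"rx":0,"ry":0,"rz":0,"x":0.001,"y":0,"z":0,"hand":1},{"rx":0,"ry":0,"rz":0,"x":0.001,"y":0,"z":0,"hand":1},{"rx":0,"ry":0,"rz":0,"x":0.001,"y":0,"z":0,"hand":1},{"rx":0,"ry":0,"rz":0,"x":0.001,"y":0,"z":0,"hand":1}]'
python3 -m pendant '[{"rx":0,"ry":0,"rz":0,"x":0.001,"y":0,"z":0,"hand":1},{"rx":0,"ry":0,"rz":0,"x":0.001,"y":0,"z":0,"hand":1},{"rx":0,"ry":0,"rz":0,"x":0.001,"y":0,"z":0,"hand":1},{"rx":0,"ry":0,"rz":0,"x":0.001,"y":0,"z":0,"hand":1},{"rx":0,"ry":0,"rz":0,"x":0.001,"y":0,"z":0,"hand":1}]'
python3 -c "
from plant import manip;s=manip.state();print(s['force'],s['position'])"
```

```text
time_s: 4.15
position: [0.4867, -0.274, 0.0808]
orientation: [-0.704, 0.053, -0.048, 0.707]
force: [-3.8, 0.3, 3.7]
finger_gap: -0.0001
time_s: 4.65
position: [0.491, -0.2751, 0.0808]
orientation: [-0.704, 0.054, -0.048, 0.706]
force: [-5.1, -0.5, 1.8]
finger_gap: 0.0
[-5.13443779 -0.52757979  1.81393023] [ 0.49095225 -0.27505589  0.08078787]
```

```bash
python3 -m pendant '[{"rx":0,"ry":0,"rz":0,"x":0.001,"y":0,"z":0,"hand":1},{"rx":0,"ry":0,"rz":0,"x":0.001,"y":0,"z":0,"hand":1},{"rx":0,"ry":0,"rz":0,"x":0.001,"y":0,"z":0,"hand":1},{"rx":0,"ry":0,"rz":0,"x":0.001,"y":0,"z":0,"hand":1},{"rx":0,"ry":0,"rz":0,"x":0.001,"y":0,"z":0,"hand":1}]'
python3 -m pendant '[{"rx":0,"ry":0,"rz":0,"x":0.001,"y":0,"z":0,"hand":1},{"rx":0,"ry":0,"rz":0,"x":0.001,"y":0,"z":0,"hand":1},{"rx":0,"ry":0,"rz":0,"x":0.001,"y":0,"z":0,"hand":1},{"rx":0,"ry":0,"rz":0,"x":0.001,"y":0,"z":0,"hand":1},{"rx":0,"ry":0,"rz":0,"x":0.001,"y":0,"z":0,"hand":1}]'
```

```text
time_s: 5.15
position: [0.4958, -0.2761, 0.0808]
orientation: [-0.704, 0.055, -0.047, 0.706]
force: [-5.1, -1.2, 4.2]
finger_gap: -0.0003
time_s: 5.65
position: [0.5002, -0.2768, 0.0808]
orientation: [-0.704, 0.055, -0.047, 0.706]
force: [-5.9, -1.4, 4.8]
finger_gap: 0.0001
```

```bash
python3 -m pendant '[{"rx":0,"ry":0,"rz":0,"x":0.0008,"y":0,"z":0,"hand":1},{"rx":0,"ry":0,"rz":0,"x":0.0008,"y":0,"z":0,"hand":1},{"rx":0,"ry":0,"rz":0,"x":0.0008,"y":0,"z":0,"hand":1},{"rx":0,"ry":0,"rz":0,"x":0.0008,"y":0,"z":0,"hand":1},{"rx":0,"ry":0,"rz":0,"x":0.0008,"y":0,"z":0,"hand":1}]'
```

```text
time_s: 6.15
position: [0.503, -0.2772, 0.0808]
orientation: [-0.704, 0.056, -0.046, 0.706]
force: [-7.4, -1.0, 5.6]
finger_gap: 0.0002
```

```bash
python3 -m pendant '[{"rx":0,"ry":0,"rz":0,"x":0.0008,"y":0,"z":0,"hand":1},{"rx":0,"ry":0,"rz":0,"x":0.0008,"y":0,"z":0,"hand":1},{"rx":0,"ry":0,"rz":0,"x":0.0008,"y":0,"z":0,"hand":1},{"rx":0,"ry":0,"rz":0,"x":0.0008,"y":0,"z":0,"hand":1},{"rx":0,"ry":0,"rz":0,"x":0.0008,"y":0,"z":0,"hand":1}]'
```

```text
time_s: 6.65
position: [0.5043, -0.2774, 0.0808]
orientation: [-0.704, 0.059, -0.044, 0.706]
force: [-8.7, -0.9, 6.8]
finger_gap: 0.0001
```

```bash
python3 -m pendant '[{"rx":0,"ry":0,"rz":0,"x":0.001,"y":0,"z":0,"hand":1},{"rx":0,"ry":0,"rz":0,"x":0.001,"y":0,"z":0,"hand":1},{"rx":0,"ry":0,"rz":0,"x":0.001,"y":0,"z":0,"hand":1},{"rx":0,"ry":0,"rz":0,"x":0.001,"y":0,"z":0,"hand":1},{"rx":0,"ry":0,"rz":0,"x":0.001,"y":0,"z":0,"hand":1}]'
```

```text
time_s: 7.15
position: [0.5043, -0.2773, 0.0809]
orientation: [-0.704, 0.062, -0.041, 0.706]
force: [-9.6, -0.7, 7.7]
finger_gap: -0.0003
```

The lever is on its stop: the tool no longer advances and the force is rising. I'll firm up gently, correct the small tool tilt, and watch the force.

```bash
python3 -m pendant '[{"rx":0,"ry":0,"rz":-0.005,"x":0.001,"y":-0.0002,"z":0,"hand":1},{"rx":0,"ry":0,"rz":-0.005,"x":0.001,"y":-0.0002,"z":0,"hand":1},{"rx":0,"ry":0,"rz":-0.005,"x":0.001,"y":-0.0002,"z":0,"hand":1},{"rx":0,"ry":0,"rz":-0.005,"x":0.001,"y":-0.0002,"z":0,"hand":1},{"rx":0,"ry":0,"rz":-0.005,"x":0.001,"y":-0.0002,"z":0,"hand":1}]'
```

```text
time_s: 7.65
position: [0.5043, -0.2773, 0.0808]
orientation: [-0.705, 0.057, -0.046, 0.706]
force: [-7.6, -1.8, 4.6]
finger_gap: 0.0003
```

```bash
python3 -m pendant '[{"rx":0,"ry":0,"rz":-0.002,"x":0.0016,"y":-0.0002,"z":0,"hand":1},{"rx":0,"ry":0,"rz":-0.002,"x":0.0016,"y":-0.0002,"z":0,"hand":1},{"rx":0,"ry":0,"rz":-0.002,"x":0.0018,"y":-0.0002,"z":0,"hand":1},{"rx":0,"ry":0,"rz":-0.002,"x":0.0018,"y":-0.0002,"z":0,"hand":1},{"rx":0,"ry":0,"rz":-0.002,"x":0.0018,"y":-0.0002,"z":0,"hand":1}]'
```

```text
time_s: 8.15
position: [0.5051, -0.2774, 0.0808]
orientation: [-0.705, 0.06, -0.045, 0.706]
force: [-11.7, -1.0, 7.9]
finger_gap: -0.0002
```

```bash
python3 -m pendant '[{"rx":0,"ry":0,"rz":-0.002,"x":0.0022,"y":-0.0004,"z":0,"hand":1},{"rx":0,"ry":0,"rz":-0.002,"x":0.0022,"y":-0.0004,"z":0,"hand":1},{"rx":0,"ry":0,"rz":-0.002,"x":0.0022,"y":-0.0004,"z":0,"hand":1},{"rx":0,"ry":0,"rz":-0.002,"x":0.0022,"y":-0.0004,"z":0,"hand":1},{"rx":0,"ry":0,"rz":-0.002,"x":0.0022,"y":-0.0004,"z":0,"hand":1}]'
```

```text
time_s: 8.65
position: [0.5051, -0.2774, 0.0809]
orientation: [-0.704, 0.065, -0.042, 0.706]
force: [-12.8, -1.0, 7.7]
finger_gap: 0.0002
```

```bash
python3 -m pendant '[{"rx":0,"ry":0,"rz":-0.004,"x":0.0024,"y":-0.0004,"z":0,"hand":1},{"rx":0,"ry":0,"rz":-0.004,"x":0.0024,"y":-0.0004,"z":0,"hand":1},{"rx":0,"ry":0,"rz":-0.004,"x":0.0024,"y":-0.0004,"z":0,"hand":1},{"rx":0,"ry":0,"rz":-0.004,"x":0.0024,"y":-0.0004,"z":0,"hand":1},{"rx":0,"ry":0,"rz":-0.004,"x":0.0024,"y":-0.0004,"z":0,"hand":1}]'
python3 - <<'E'
from h import *
from plant import manip
s=manip.state();f=manip.grab_frame("wrist");cv2.imwrite("pics/w2.png",f["frame"][:400]);np.savez("w2.npz",pos=s["position"],q=s["orientation"],**f)
E
```

```text
time_s: 9.15
position: [0.5051, -0.2773, 0.081]
orientation: [-0.704, 0.067, -0.042, 0.705]
force: [-14.9, -2.0, 7.5]
finger_gap: -0.0003
```

View pics/w2.png

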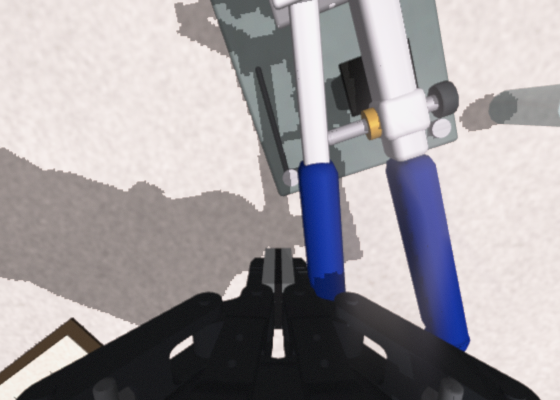

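The picture shows the screw tip at (330,138) against the lever's arm, a clear gap to the fixed grip (345 to 395 at row 200), and the fingers only on the outer side. I'll hold here for two seconds more.

```bash
python3 -m pendant '[{"rx":0,"ry":0,"rz":-0.004,"x":0.0022,"y":-0.0004,"z":0,"hand":1},{"rx":0,"ry":0,"rz":-0.004,"x":0.0022,"y":-0.0004,"z":0,"hand":1},{"rx":0,"ry":0,"rz":-0.004,"x":0.0022,"y":-0.0004,"z":0,"hand":1},{"rx":0,"ry":0,"rz":-0.004,"x":0.0022,"y":-0.0004,"z":0,"hand":1},{"rx":0,"ry":0,"rz":-0.004,"x":0.0022,"y":-0.0004,"z":0,"hand":1}]'
python3 -m pendant '[{"rx":0,"ry":0,"rz":-0.004,"x":0.0022,"y":-0.0004,"z":0,"hand":1},{"rx":0,"ry":0,"rz":-0.004,"x":0.0022,"y":-0.0004,"z":0,"hand":1},{"rx":0,"ry":0,"rz":-0.004,"x":0.0022,"y":-0.0004,"z":0,"hand":1},{"rx":0,"ry":0,"rz":-0.004,"x":0.0022,"y":-0.0004,"z":0,"hand":1},{"rx":0,"ry":0,"rz":-0.004,"x":0.0022,"y":-0.0004,"z":0,"hand":1}]'
```

```text
time_s: 9.7
position: [0.5049, -0.2773, 0.0811]
orientation: [-0.704, 0.069, -0.042, 0.705]
force: [-13.2, -0.7, 7.3]
finger_gap: 0.0002
time_s: 10.2
position: [0.5048, -0.2773, 0.0811]
orientation: [-0.704, 0.07, -0.043, 0.705]
force: [-12.8, -1.3, 7.0]
finger_gap: 0.0001
```

```bash
python3 -m pendant '[{"rx":0,"ry":0,"rz":-0.004,"x":0.0021,"y":-0.0004,"z":0,"hand":1},{"rx":0,"ry":0,"rz":-0.004,"x":0.0021,"y":-0.0004,"z":0,"hand":1},{"rx":0,"ry":0,"rz":-0.004,"x":0.0021,"y":-0.0004,"z":0,"hand":1},{"rx":0,"ry":0,"rz":-0.004,"x":0.0021,"y":-0.0004,"z":0,"hand":1},{"rx":0,"ry":0,"rz":-0.004,"x":0.0021,"y":-0.0004,"z":0,"hand":1}]'
python3 -m pendant '[{"rx":0,"ry":0,"rz":-0.004,"x":0.0021,"y":-0.0004,"z":0,"hand":1},{"rx":0,"ry":0,"rz":-0.004,"x":0.0021,"y":-0.0004,"z":0,"hand":1},{"rx":0,"ry":0,"rz":-0.004,"x":0.0021,"y":-0.0004,"z":0,"hand":1},{"rx":0,"ry":0,"rz":-0.004,"x":0.0021,"y":-0.0004,"z":0,"hand":1},{"rx":0,"ry":0,"rz":-0.004,"x":0.0021,"y":-0.0004,"z":0,"hand":1}]'
```

```text
time_s: 10.7
position: [0.5048, -0.2772, 0.0811]
orientation: [-0.704, 0.071, -0.043, 0.705]
force: [-12.7, -0.8, 6.6]
finger_gap: -0.0002
time_s: 11.2
position: [0.5047, -0.2772, 0.0811]
orientation: [-0.704, 0.072, -0.044, 0.705]
force: [-12.0, -0.8, 6.5]
finger_gap: -0.0002
```

Held about 3.5 s at roughly 12–15 N horizontally with no movement. Next I'll let it out slowly.

```bash
python3 -m pendant '[{"rx":0,"ry":0,"rz":0,"x":0.001,"y":0,"z":0,"hand":1},{"rx":0,"ry":0,"rz":0,"x":0.0003,"y":0,"z":0,"hand":1},{"rx":0,"ry":0,"rz":0,"x":-0.0005,"y":0,"z":0,"hand":1},{"rx":0,"ry":0,"rz":0,"x":-0.001,"y":0,"z":0,"hand":1},{"rx":0,"ry":0,"rz":0,"x":-0.001,"y":0,"z":0,"hand":1}]'
python3 -m pendant '[{"rx":0,"ry":0,"rz":0,"x":-0.001,"y":0,"z":0,"hand":1},{"rx":0,"ry":0,"rz":0,"x":-0.001,"y":0,"z":0,"hand":1},{"rx":0,"ry":0,"rz":0,"x":-0.001,"y":0,"z":0,"hand":1},{"rx":0,"ry":0,"rz":0,"x":-0.001,"y":0,"z":0,"hand":1},{"rx":0,"ry":0,"rz":0,"x":-0.001,"y":0,"z":0,"hand":1}]'
```

```text
time_s: 11.7
position: [0.4999, -0.2766, 0.0812]
orientation: [-0.704, 0.075, -0.042, 0.705]
force: [-5.4, -1.0, 3.2]
finger_gap: 0.0002
time_s: 12.2
position: [0.4939, -0.2756, 0.0813]
orientation: [-0.704, 0.076, -0.041, 0.705]
force: [-4.8, -1.7, 2.7]
finger_gap: 0.0003
```

```bash
python3 -m pendant '[{"rx":0,"ry":0,"rz":0,"x":-0.001,"y":0,"z":0,"hand":1},{"rx":0,"ry":0,"rz":0,"x":-0.001,"y":0,"z":0,"hand":1},{"rx":0,"ry":0,"rz":0,"x":-0.001,"y":0,"z":0,"hand":1},{"rx":0,"ry":0,"rz":0,"x":-0.001,"y":0,"z":0,"hand":1},{"rx":0,"ry":0,"rz":0,"x":-0.001,"y":0,"z":0,"hand":1}]'
python3 -m pendant '[{"rx":0,"ry":0,"rz":0,"x":-0.001,"y":0,"z":0,"hand":1},{"rx":0,"ry":0,"rz":0,"x":-0.001,"y":0,"z":0,"hand":1},{"rx":0,"ry":0,"rz":0,"x":-0.001,"y":0,"z":0,"hand":1},{"rx":0,"ry":0,"rz":0,"x":-0.001,"y":0,"z":0,"hand":1},{"rx":0,"ry":0,"rz":0,"x":-0.001,"y":0,"z":0,"hand":1}]'
```

```text
time_s: 12.7
position: [0.4885, -0.2744, 0.0814]
orientation: [-0.704, 0.076, -0.041, 0.705]
force: [-4.7, -0.7, 2.7]
finger_gap: -0.0001
time_s: 13.2
position: [0.4841, -0.2733, 0.0814]
orientation: [-0.704, 0.075, -0.041, 0.705]
force: [-0.8, 0.5, -0.0]
finger_gap: 0.0003
```

The lever is out and the force is gone at x≈0.484, the same place as first contact. Now I'll back away and go up.

```bash
python3 -m pendant '[{"rx":0,"ry":0,"rz":0,"x":-0.001,"y":0,"z":0,"hand":1},{"rx":0,"ry":0,"rz":0,"x":-0.002,"y":0,"z":0,"hand":1},{"rx":0,"ry":0,"rz":0,"x":-0.006,"y":0,"z":0,"hand":1},{"rx":0,"ry":0,"rz":0,"x":-0.01,"y":0,"z":0,"hand":1},{"rx":0,"ry":0,"rz":0,"x":-0.01,"y":0,"z":0,"hand":1}]'
python3 -m pendant '[{"rx":0,"ry":0,"rz":0,"x":0,"y":-0.02,"z":0,"hand":1},{"rx":0,"ry":0,"rz":0,"x":0,"y":-0.035,"z":0,"hand":1},{"rx":0,"ry":0,"rz":0,"x":0,"y":-0.035,"z":0,"hand":1},{"rx":0,"ry":0,"rz":0,"x":0,"y":-0.035,"z":0,"hand":1},{"rx":0,"ry":0,"rz":0,"x":0,"y":-0.01,"z":0,"hand":1}]'
python3 - <<'E'
from h import *
from plant import manip
s=manip.state();print(s["position"],s["force"],s["dq"])
f=manip.grab_frame("wrist");cv2.imwrite("pics/w3.png",f["frame"])
K=f["K"];W=np.eye(4);W[:3,:3]=Rn.from_quat(s["orientation"]).as_matrix();W[:3,3]=s["position"]
T=np.linalg.inv(W@f["T_tool_cam"])
def grips(im,K,T,roi,mn):
    n,l,st,c=cv2.connectedComponentsWithStats(blue(im,roi))
    for i in range(1,n):
        if st[i,4]<mn: continue
        w=plane(K,T,np.argwhere(l==i)[:,::-1],.11)[:,:2];r=cv2.minAreaRect((w*1000).astype(np.float32))
        vx,vy,_,_=cv2.fitLine(w.astype(np.float32),cv2.DIST_L2,0,.01,.01).ravel()
        print(st[i],np.array(r[0]),"yaw",np.degrees(np.arctan(-vx/vy)))
grips(f["frame"],K,T,(300,120,460,300),200)
t=manip.grab_frame("top");t0=np.load("top0.npz")["frame"];cv2.imwrite("pics/top9.png",t["frame"])
d=cv2.absdiff(t["frame"],t0).max(2)
for nm,(a,b,c,e) in dict(vial_a=(335,195,352,217),vial_b=(205,200,220,218),tub=(160,190,188,217),small=(150,215,236,265),plate=(238,148,283,180),res=(60,222,112,260),tip=(432,218,492,272),large=(295,215,390,270)).items(): print(nm,(d[b:e,a:c]>40).sum(),d[b:e,a:c].max())
E
```

```text
time_s: 13.7
position: [0.4558, -0.2684, 0.0828]
orientation: [-0.704, 0.073, -0.042, 0.705]
force: [0.5, -0.4, -0.1]
finger_gap: 0.0002
time_s: 14.2
position: [0.4548, -0.2668, 0.2204]
orientation: [-0.702, 0.076, -0.04, 0.707]
force: [0.9, 0.4, 0.9]
finger_gap: -0.0002
[ 0.4548 -0.2668  0.2204] [0.8909 0.3528 0.8622] [-0.0034 -0.0423  0.134   0.2186  0.0011  0.0006]
[409 139  23  69 560] [ 575.2921 -258.6353] yaw 11.39741
[ 330  141   31  112 1894] [ 508.1086 -271.3785] yaw -11.9195795
vial_a 0 20
vial_b 0 20
tub 0 20
small 0 20
plate 0 20
res 0 21
tip 3166 136
large 236 150
```

View pics/w3.png

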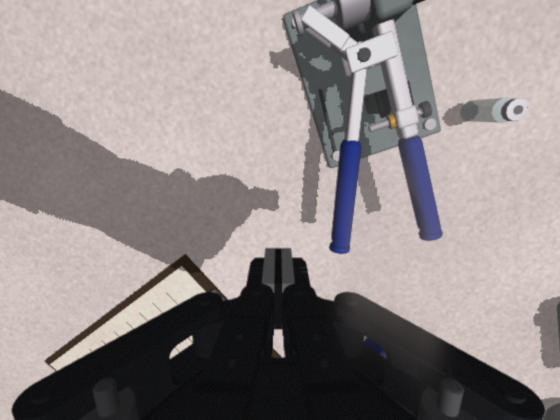

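The lever grip is back at (345,195) px, i.e. (508.1,-271.4) mm and yaw -11.9°, against (508.1,-271.0) and -11.7° at the start. The tip box region changed in the top view, probably because the arm covers it, so I'll check that.

Run:
```python
from h import *
from plant import manip
s=manip.grab_frame("side");s0=np.load("side0.npz")["frame"];d=cv2.absdiff(s["frame"],s0).max(2)
print("side tip",(d[320:385,308:360]>40).sum(),"vial_a",(d[240:268,306:322]>40).sum(),"hexplate",(d[250:280,240:305]>40).sum())
cv2.imwrite("pics/chk.png",cv2.resize(np.hstack([cv2.imread("pics/top9.png"),s["frame"]]),(800,300)))
```

```text
side tip 0 vial_a 0 hexplate 0
```

View pics/chk.png

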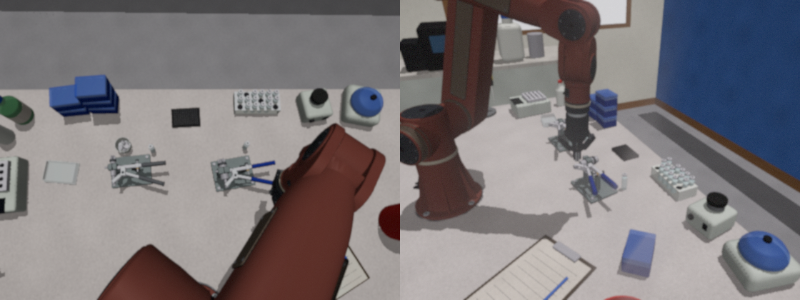

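The arm only hides the tip box in the top view; the side view shows it unmoved (0 changed pixels), and the robot is clear of everything. Handing in.

```bash
python3 -c "
from plant import manip
print(manip.hand_in(),manip.state()['time_s'])"
```

```text
the job is handed in; nothing more can be done
the job is handed in; nothing more can be done
```

The large crimper's lever came up firmly on its stop screw at about 0.16 rad, then went back to fully open; the job is handed in, at about 14 s on the clock. I pressed only on the lever's outer side, with the back of the closed fingers. It was held at roughly 12–15 N horizontally (14–17 N in all, counting an upward part that is probably friction) for about 3.5 s. I let it out at about 0.1 rad/s, with the fingers on it until the force was gone at the open position.

**Checks that agreed**
- A wrist picture during the hold shows the screw tip against the lever's arm, with a clear gap to the fixed handle.
- Afterwards the lever grip is within 0.4 mm and 0.3° of where it started.
- The small crimper, both vials, the tub, the well plate and the reservoir show no change in the top view.
- The side view shows no change at the tip box, the vial behind the large crimper or the base plate with the hex key.
- Wrist force is under 1.5 N and the tool is clear of everything, at 0.22 m height.

**Checks that disagreed or are weaker**
- The top-view comparison flagged the tip box and the large crimper. The arm covers the tip box there and probably part of the crimper, so I used the side view for the box and the wrist view for the lever.
- The hex key was checked only through the side view of the base plate.
- The wrist picture's line fit of the fixed handle differed from its first reading by 1.7° and about 15 mm, with fewer pixels found. I put this down to an incomplete colour mask, since that handle is bolted to the stand.

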